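Take the filter cartridge out and hold the water filter on flush

TASK

Flush the worktop water filter: turn the filter cartridge anticlockwise until it comes free, lift it out and stand it upright on the long white dish (set it down, do not drop it). Only then turn the spring-loaded dial clockwise past its first and second clicks to the third mark (three dots) and hold it there against its spring; finish while still holding it there. Leave the mug, the salt shaker and the tea box where they are.

Things in the scene. Friction and masses are not known exactly. Their poses are not given: they have to be found in the camera images.
- flush_unit: white water filter unit, fixed, 150 x 240 x 90 mm (its x, y, z), origin at the centre of its underside, z up. On its deck (z 90 mm): the grey cartridge well at y +55 mm, the black flush dial at y -60 mm. A short steel spout stands 40 mm out of its front (-x) face near the dial
- cartridge: bayonet filter cartridge, loose, about 0.16 kg, 100 mm tall; origin at the centre of its foot, z up. White and grey round body 44 mm across, z 0 to 60; grey flange 68 mm across, z 60 to 66; on it an upright grip wing 12 mm thick (x), 50 mm long (y), z 66 to 100: pinch it across x. Two lugs under the wing's ends stick out 7 mm at z 46 to 53. In the well its foot is 29.5 mm above the worktop
- well (a point): centre of the cartridge well, at deck height, axes as the unit's. The cartridge starts locked, 0.75 to 1.15 rad clockwise (from above) of open. It turns freely anticlockwise (yaw grows) until its y axis is parallel to the unit's y (within 0.1 rad): there its lugs meet two slots and it lifts straight out; a stop lies 0.08 rad beyond. Its foot must rise 60 mm to clear the deck
- dish: long flat white dish, fixed, 133 x 334 mm (its x, y), origin at the centre of its underside, z up. Its flat floor, 4 mm above the worktop, is 90 x 230 mm (x, y) about the origin; rim 11 mm high
- flush_dial (a joint): angle of the dial, rad: 0 at rest, grows clockwise seen from above. Marks: 0.4 (one dot), 0.8 (two dots), third 1.2 (three dots); end stop 1.5. Clicks are felt at 0.2, 0.6 and 1.0. A spring drives it back to 0 from everywhere once let go: 0.09 N m at rest, 0.16 N m at the third mark, up to 0.05 N m more over the clicks
- dial_grip (a point): point on the dial's axis, 122 mm above the worktop; turns with the dial. The black dial has a round skirt 50 mm across (top 100 mm above the worktop) and on it an upright grip bar 46 mm long (this frame's x), 12 mm thick (y), from 100 to 131 mm above the worktop: pinch it across y. At rest the bar lies along the unit's x axis, white pointer away from the robot (+x)
- mug: white mug with dark dots, 82 x 114 x 91 mm, a loose bystander, origin at its underside
- salt_shaker: salt shaker, 44 mm across, 90 mm tall, a loose bystander, origin at the centre of its underside
- tea_box: red tea box, 72 x 135 x 78 mm, a loose bystander, origin at the centre of its underside
There are look-alikes about, which are no part of the job. What is shaped like the cartridge but blue or turquoise is not meant.

How it is judged:
By the outcome, as a careful person would: the job done as asked, in the order asked, and still so for the second after the job is handed in, while the arm keeps its last pose, push and grip.
It also fails if it takes over 58 s, if anything falls off the work surface, if the arm or the gripper's body presses on something with over 40 N, if the wrist force passes 120 N, or if a joint passes its speed limit or range.

ROBOT

A 6-joint arm with a two-finger parallel gripper is mounted at the origin on a cart in front of the work surface, level with it; the furniture and walls round the work are solid. World frame = base frame: x ahead of the robot, y to its left, z up, the work surface at z = 0. Lengths are in mm, angles in rad, forces in N, time in s.
With the tool pointing down it reaches from about 350 to 775 mm from the base axis. Payload 7.3 kg.
Tool frame: the origin (TCP) lies at the very end of the fingers, on their centre line; the grasp point (between the pads) lies 19 mm behind it; z points along the fingers, y is the line along which they close (so a half turn about z gives the same grasp; the last joint's range is limited). The gripper opens to 92 mm and grips with 3 to 60 N. Pads are 19 mm wide; open, the fingers measure 130 mm over their backs; the gripper's body (75 mm by 190 mm) begins 47 mm behind the grasp point.
Start: joints at [-1.466, 0.342, 1.524, -0, 1.275, -0.146], TCP at [130.316, -508.592, 190.541] pointing down, gripper open.
Joint ranges: [-2.53, 2.53], [-0.77, 2.02], [0.04, 2.7], [-1, 4.14], [0.28, 2.66], [-3.11, 3.11]. Speed limits (rad/s): [2.57, 2.57, 3.14, 3.14, 3.14, 3.14].

INTERFACE

Orientations are given as [roll, pitch, yaw] about the fixed x, y, z axes, in that order (R = Rz(yaw) Ry(pitch) Rx(roll)).
In Python, from plant import * gives the robot as it stands.
- The arm moves only by the tool arm_command, never from a script. Its arguments are lists of equal length, an entry for each row: "gripper": the finger opening in mm, from 0 to 91.8; "dp": the shift along the tool's x, y, z in units of 25 mm (1.0 is 25 mm), a list of three; "twist": the turn about the tool's z in units of 5 degrees (1.0 is 5 degrees). A call has exactly 5 rows; each row shifts and turns the commanded pose from where the row before left it, along the tool's axes as they then stand; what a row does not reach is not made up. A row lasts 1/8 s, in which the tool goes at most 62.5 mm and 10.7 degrees, less where a joint would pass 70% of its speed; a pose out of reach is approached as far as the arm can. A call is refused whole if a number of a shift passes 1 or a number of a turn 1, either way. A call with a gripper value outside its range is refused whole. The fingers move at their own pace and stop on an object; the grip force is fixed at half the most. Time passes only in rows, so rows that do not move let the fingers close, or fill a call up. It gives the time, the measured TCP pose, the force, the opening and the grip force at its end, in the units of the state.
- get_obs(): the state, without advancing time (a new reading comes with each control period).
- capture(name): name is "scene" or "top"; returns the picture (480x640x3 uint8, red, green, blue); there is no depth.
- get_calibration(name): a dict with "mtx" (3x3 intrinsics, pixels), "position" and "attitude" of the camera in the world. Camera axes: x right, y down, z forward; pixel columns grow to the right and rows downward; lengths in mm; the calibration is good to about 2 mm. A picture is of the moment at which its call begins. get_calibration takes no time and is no camera call.
- close_job(): hands the job in; it is judged then, once.
The state is a dict: "time": time; "joint_positions": joint angles; "dq": joint speeds; "tau": joint torques, N m; "tool_pos": TCP position; "tcp_rot": TCP orientation; "contact_force": force on the tool from outside, world axes, zero at the start; "moment": the same for the moment, N m; "grip_width": finger opening in mm; "finger_force": force on a finger pad.
Only numpy, scipy, OpenCV 4.12 (cv2) and the standard library are available. Lean on these libraries where they do the work, as an engineer would, in place of code of your own. Each camera call takes 0.05 s, during which the arm holds its last target. There are 200 camera calls.

## Working session

There is one attempt and no reset: what is moved stays moved. The work goes in short steps, Python scripts to look and compute and a tool call to move; the robot and the scene stay as the last step left them, time stands still between calls to the robot, and variables do not carry over. Pictures are saved under pics/ and viewed, at most 10 in all, crops included, and the job is handed in when it is done.

Besides the shell and the picture viewer there is one more tool, called after "Request:" as name(argument=value, ...), one argument or row to a line, values as JSON. arm_command: Moves the arm, as the interface text tells. Its arguments: {"type":"object","properties":{"gripper":{"type":"array"},"dp":{"type":"array"},"twist":{"type":"array"}},"required":["gripper","dp","twist"]}

```bash
ls; mkdir -p pics; python3 - <<'E'
from plant import *
import cv2
for n in("scene","top"):
    cv2.imwrite(f"pics/{n}0.png",cv2.cvtColor(capture(n),cv2.COLOR_RGB2BGR)); print(n,get_calibration(n))
print(get_obs())
E
```

```text
pics
scene {'mtx': array([[447.81262633,   0.        , 318.75821531],
       [  0.        , 447.81262633, 237.39525129],
       [  0.        ,   0.        ,   1.        ]]), 'position': array([ 63.70573095, 506.59753098, 759.39207147]), 'attitude': array([-2.35752271, -0.01203452, -2.27592216])}
top {'mtx': array([[620.03856786,   0.        , 322.50386595],
       [  0.        , 620.03856786, 237.72458333],
       [  0.        ,   0.        ,   1.        ]]), 'position': array([ 485.81369023,   92.18478113, 1331.71782669]), 'attitude': array([-3.0741526 , -0.01301687, -1.55282585])}
{'time': 0.1, 'joint_positions': array([-1.46600137e+00,  3.42673692e-01,  1.52492307e+00, -1.50252474e-05,
        1.27537081e+00, -1.45971075e-01]), 'dq': array([-0.00068645, -0.00058686, -0.00208565, -0.00223969, -0.00054234,
        0.00040633]), 'tau': array([ 9.97704592e-04, -4.32005060e+01, -2.44694173e+01,  7.18611851e-02,
        5.25260519e-02, -5.08603114e-05]), 'tool_pos': array([ 130.26517845, -508.1643255 ,  189.90321541]), 'tcp_rot': array([-3.14023026e+00, -1.85771283e-04,  2.50770288e-01]), 'contact_force': array([ 0.73279757, -0.26783814,  0.73240476]), 'moment': array([0.00420231, 0.0131844 , 0.00695283]), 'finger_force': 0.0, 'grip_width': 92.01904703110368}
```

View pics/scene0.png

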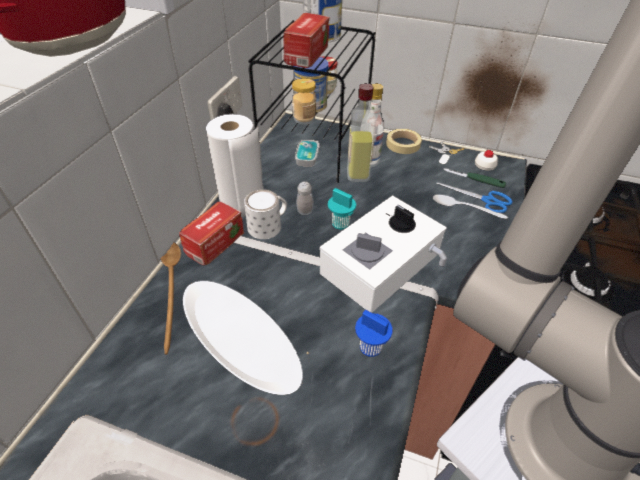

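View pics/top0.png

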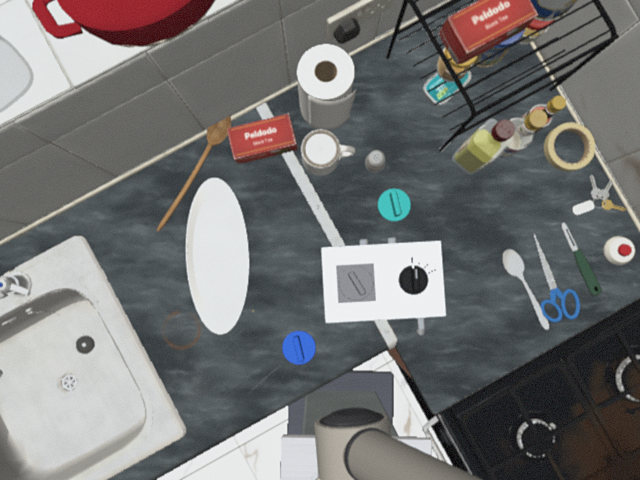

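The top view shows the unit at about (383,281), with the grey wing in its well at (357,283) and the black dial at (413,279). The dish is at (218,256). There are three cartridge-like items: blue (299,348), turquoise (394,205) and the white/grey one in the well (357,283). Only the last fits the description, since it is grey and sits in the unit. I'll measure next and confirm in a crop.

```bash
cat > h.py <<'E'
from plant import *
import cv2, numpy as np
from scipy.spatial.transform import Rotation as Ro
def ray(cam,uv,z):
    c=get_calibration(cam); uv=np.atleast_2d(np.float32(uv))
    d=np.c_[uv,np.ones(len(uv))]@np.linalg.inv(c["mtx"]).T@Ro.from_euler("xyz",c["attitude"]).as_matrix().T
    return c["position"]+d*((z-c["position"][2])/d[:,2:])
def proj(cam,P):
    c=get_calibration(cam); R=Ro.from_euler("xyz",c["attitude"]).as_matrix()
    return cv2.projectPoints(np.float64(P).reshape(-1,1,3),cv2.Rodrigues(R.T)[0],-R.T@c["position"],c["mtx"],None)[0][:,0]
def blob(m,seed):
    n,l,s,c=cv2.connectedComponentsWithStats(m.astype(np.uint8))
    k=l[seed[1],seed[0]]; return (l==k).astype(np.uint8),s[k],c[k]
E
python3 - <<'E'
from h import *
im=cv2.imread("pics/top0.png"); hsv=cv2.cvtColor(im,cv2.COLOR_BGR2HSV); S,V=hsv[...,1].astype(int),hsv[...,2].astype(int)
for seed in [(335,255),(218,256)]:
    b,s,c=blob((V>200)&(S<40),seed); cn=max(cv2.findContours(b,0,2)[0],key=cv2.contourArea)
    print(seed,s,cv2.minAreaRect(cn))
    z=90 if seed[0]==335 else 11
    box=cv2.boxPoints(cv2.minAreaRect(cn)); P=ray("top",box,z); print(P.round(1),P.mean(0).round(1))
    print([np.linalg.norm(P[i]-P[i-1]).round(1) for i in range(4)])
print("samples",[ (p,im[p[1],p[0]].tolist()) for p in [(357,283),(345,270),(355,290),(365,270),(413,279),(425,300)]])
crop=im[230:335,310:455]; cv2.imwrite("pics/crop0.png",cv2.resize(crop,None,fx=5,fy=5,interpolation=cv2.INTER_CUBIC))
E
```

```text
(335, 255) [ 283  152  163  193 8193] ((372.19866943359375, 239.5506591796875), (210.18040466308594, 130.59657287597656), 75.56083679199219)
[[ 738.2  161.    90. ]
 [ 810.5  -94.8   90. ]
 [ 400.7 -203.    90. ]
 [ 332.3   48.2   90. ]] [570.4 -22.2  90. ]
[np.float64(421.2), np.float64(265.9), np.float64(423.9), np.float64(260.3)]
(218, 256) [ 186  178   63  156 7645] ((217.0, 255.5), (155.0, 62.0), 90.0)
[[698.1 371.4  11. ]
 [700.7 238.8  11. ]
 [370.9 230.2  11. ]
 [368.7 360.6  11. ]] [534.6 300.2  11. ]
[np.float64(329.5), np.float64(132.7), np.float64(329.9), np.float64(130.5)]
samples [((357, 283), [148, 142, 142]), ((345, 270), [143, 139, 137]), ((355, 290), [153, 148, 147]), ((365, 270), [143, 141, 138]), ((413, 279), [30, 32, 29]), ((425, 300), [241, 240, 238])]
```

View pics/crop0.png

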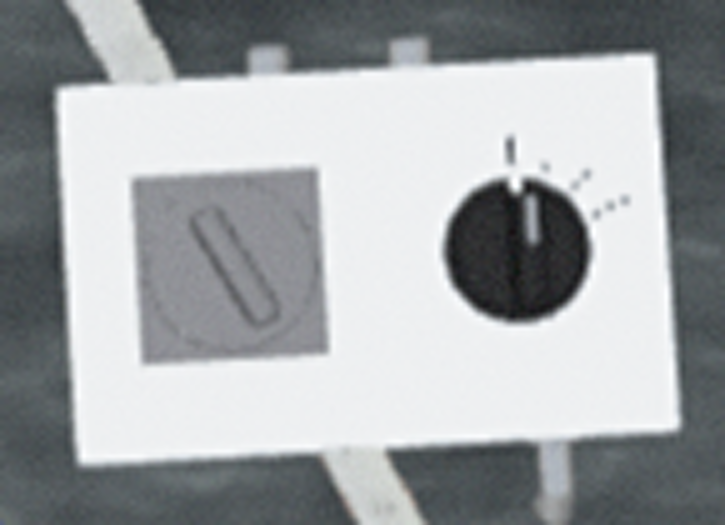

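The crop confirms it: the grey cartridge has wing ends at about (351,272) and (363,294). The black dial at (413,280) has its white pointer facing away from the robot. Next come the positions.

```bash
python3 - <<'E'
from h import *
f=lambda p: np.array(p)/5+[309.6,229.6]
C=ray("top",f([(57,88),(655,55),(680,430),(78,463)]),90)
print(C.round(1),[np.linalg.norm(C[i]-C[i-1]).round(1) for i in range(4)])
e=(C[0]-C[1])+(C[3]-C[2]); yaw=np.arctan2(e[1],e[0])-np.pi/2; m=C.mean(0)
uy=np.array([-np.sin(yaw),np.cos(yaw),0])
print("unit",m,"yaw",yaw,"well",m+55*uy,"dial",m-60*uy)
W=ray("top",f([(206,212),(265,320)]),129.5); print("wing",W,W.mean(0),np.linalg.norm(W[0]-W[1]),"dir",np.arctan2(*(W[0]-W[1])[1::-1]))
S=ray("top",f([(137,176),(318,169),(328,353),(142,363)]),90);print("wellsq",S.mean(0))
im=cv2.imread("pics/top0.png");hsv=cv2.cvtColor(im,cv2.COLOR_BGR2HSV)
b,s,c=blob((hsv[...,2]>200)&(hsv[...,1]<40),(218,256)); cn=max(cv2.findContours(b,0,1)[0],key=cv2.contourArea)
P=ray("top",cn[:,0],11)[:,:2]; print("dish",cv2.fitEllipse(P.astype(np.float32)),P.mean(0))
w,v=np.linalg.eigh(np.cov((P-P.mean(0)).T)); print(v[:,1])
E
```

```text
[[ 550.9   80.2   90. ]
 [ 568.6 -160.1   90. ]
 [ 418.9 -170.9   90. ]
 [ 401.7   69.1   90. ]] [np.float64(149.6), np.float64(241.0), np.float64(150.2), np.float64(240.7)]
unit [485.01240108 -45.42136936  90.        ] yaw 0.07265481207874114 well [481.01990113   9.43352964  90.        ] dial [ 489.36785557 -105.26307735   90.        ]
wing [[501.77565749  21.98352132 129.5       ]
 [460.4933261   -1.46322319 129.5       ]] [481.1344918   10.26014906 129.5       ] 47.4761067600142 dir 0.5165280165799052
wellsq [481.30191507   9.2467919   90.        ]
dish ((534.5781860351562, 300.4961853027344), (130.38723754882812, 329.5445556640625), 94.367431640625) [533.73518819 300.41807363]
[-0.99644015 -0.08430316]
```

Request:
arm_command(
  gripper=[60,60,60,60,60],
  dp=[
    [1,-0.88,0],
    [1,-0.88,0],
    [1,-0.88,0],
    [1,-0.88,0],
    [1,-0.88,0],
  ],
  twist=[0,0,0,0,0],
)

```text
time: 0.72
tool_pos: [224.5, -369.9, 190.3]
tcp_rot: [-3.141, -0.0, 0.251]
contact_force: [0.6, -0.1, -0.0]
grip_width: 59.9
finger_force: 0.0
```

Request:
arm_command(
  gripper=[60,60,60,60,60],
  dp=[
    [1,-0.88,0],
    [1,-0.88,0],
    [1,-0.88,0],
    [1,-0.88,0],
    [1,-0.88,0],
  ],
  twist=[0,0,0,0,0],
)

```text
time: 1.35
tool_pos: [318.2, -232.3, 190.3]
tcp_rot: [-3.141, 0.0, 0.251]
contact_force: [0.9, -0.5, -0.3]
grip_width: 59.8
finger_force: 0.0
```

Request:
arm_command(
  gripper=[60,60,60,60,60],
  dp=[
    [1,-0.88,0],
    [1,-0.88,0],
    [1,-0.88,0],
    [1,-0.88,0],
    [1,-0.88,0],
  ],
  twist=[0,0,0,0,0],
)

```text
time: 1.98
tool_pos: [412.0, -94.8, 190.3]
tcp_rot: [-3.141, 0.0, 0.251]
contact_force: [-0.1, 0.0, 0.1]
grip_width: 59.7
finger_force: 0.0
```

Request:
arm_command(
  gripper=[60,60,60,60,60],
  dp=[
    [0.93,-0.84,0],
    [0.93,-0.84,0],
    [0.93,-0.84,0],
    [0.93,-0.84,0],
    [0,0,0],
  ],
  twist=[0,0,0,0,-1],
)

```text
time: 2.6
tool_pos: [481.5, 10.2, 190.0]
tcp_rot: [-3.141, 0.001, 0.342]
contact_force: [-0.6, -0.0, 0.5]
grip_width: 59.8
finger_force: 0.0
```

Request:
arm_command(
  gripper=[40,40,40,40,40],
  dp=[
    [0,0,0.3],
    [0,0,0.5],
    [0,0,0.6],
    [0,0,0.4],
    [0,0,0],
  ],
  twist=[-1,-1,0,0,0],
)

```text
time: 3.22
tool_pos: [480.4, 8.7, 144.8]
tcp_rot: [-3.141, 0.002, 0.512]
contact_force: [0.4, 0.6, 0.2]
grip_width: 39.8
finger_force: 0.0
```

```bash
python3 - <<'E'
from h import *
im=cv2.cvtColor(capture("scene"),cv2.COLOR_RGB2BGR)
o=get_obs(); print(o["tool_pos"],o["tcp_rot"])
p=proj("scene",[o["tool_pos"],[481,9.5,129.5]]); print(p)
u,v=p[1].astype(int); c=im[v-55:v+55,u-70:u+70]; cv2.imwrite("pics/s1.png",cv2.resize(c,None,fx=5,fy=5,interpolation=cv2.INTER_CUBIC))
E
```

```text
[480.85558412   8.59215697 145.40090026] [-3.14135255e+00  4.76303047e-04  5.12553400e-01]
[[369.94126818 227.81785471]
 [368.83340921 233.69367971]]
```

View pics/s1.png

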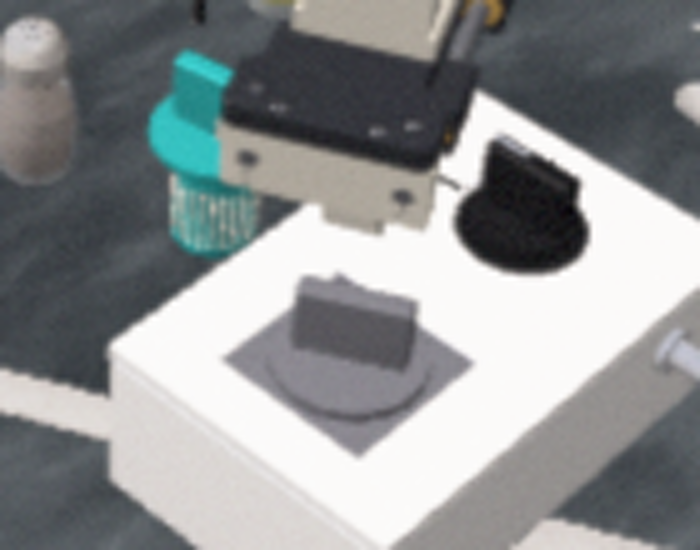

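The wing top is at crop (357,288), within about 2 px of my projection (354,278). The gripper is above it, but the fingertip looks higher than expected, so I'll project the fingertips to check.

```bash
python3 - <<'E'
from h import *
o=get_obs(); t=o["tool_pos"]; R=Ro.from_euler("xyz",o["tcp_rot"]).as_matrix()
g=o["grip_width"]
P=[t+R@np.array(v) for v in [(0,-g/2,0),(0,-g/2-19,0),(-9.5,-g/2,0),(9.5,-g/2,0),(0,g/2,0),(0,0,-66),(37,-95,-66),(-37,-95,-66)]]
print(((proj("scene",P)-[298,178])*5).round()); print(proj("top",P).round())
print(((proj("scene",[[489.4,-105.3,131],[418.9,-170.9,90],[550.9,80.2,90],[401.7,69.1,90]])-[298,178])*5).round())
E
```

```text
[[346. 282.]
 [332. 315.]
 [369. 288.]
 [323. 276.]
 [373. 217.]
 [376. 122.]
 [203. 262.]
 [407. 316.]]
[[349. 288.]
 [340. 293.]
 [351. 292.]
 [347. 284.]
 [367. 278.]
 [361. 283.]
 [305. 290.]
 [324. 327.]]
[[531. 145.]
 [740. 234.]
 [106. 332.]
 [381. 534.]]
```

```bash
python3 - <<'E'
from h import *
a=cv2.cvtColor(capture("scene"),cv2.COLOR_RGB2BGR);b=cv2.cvtColor(capture("top"),cv2.COLOR_RGB2BGR)
o=get_obs();print(o["time"],o["tool_pos"])
A=cv2.resize(a[120:270,300:440],None,fx=2.8,fy=4,interpolation=2) if 0 else cv2.resize(a[130:280,300:430],None,fx=3,fy=3,interpolation=2)
B=cv2.resize(b[210:360,290:420],None,fx=3,fy=3,interpolation=2)
cv2.imwrite("pics/s2.png",np.hstack([A,B]))
E
```

```text
3.375 [481.29390832   8.55134925 145.98607261]
```

View pics/s2.png

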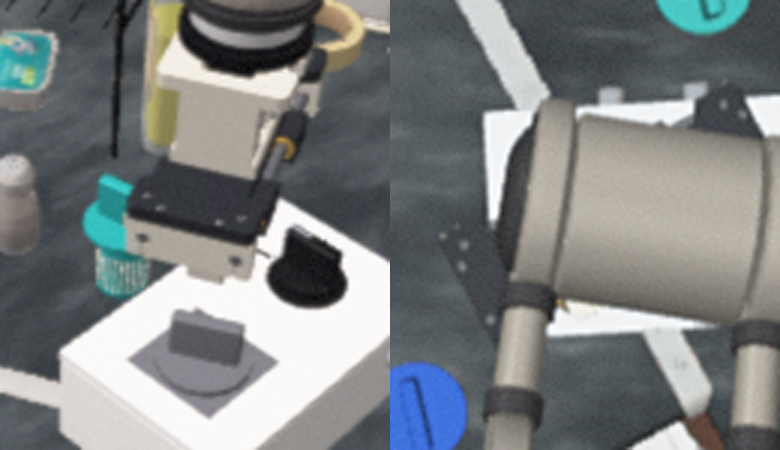

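The scene camera sees the gripper end-on, so the body partly hides the fingers. In the top view the body's near end is at (314,307) against a predicted (314,308), so the lateral position is right. I'll descend gently and let the finger width and force readings check the height.

Request:
arm_command(
  gripper=[40,40,40,40,40],
  dp=[
    [0,0,0.5],
    [0,0,0.5],
    [0,0,0.3],
    [0,0,0.3],
    [0,0,0.1],
  ],
  twist=[0,0,0,0,0],
)

```text
time: 4.0
tool_pos: [480.7, 8.6, 102.4]
tcp_rot: [-3.141, 0.001, 0.513]
contact_force: [-0.1, -0.4, -0.4]
grip_width: 39.8
finger_force: 0.0
```

```bash
python3 - <<'E'
from h import *
a=cv2.cvtColor(capture("scene"),cv2.COLOR_RGB2BGR)
o=get_obs();print(o["time"],o["tool_pos"],o["contact_force"])
A=cv2.resize(a[180:290,310:430],None,fx=5,fy=5,interpolation=2)
cv2.imwrite("pics/s3.png",A)
E
```

```text
4.05 [480.73412476   8.63268884 102.44262559] [-0.56749543 -0.14687512 -0.44383297]
```

View pics/s3.png

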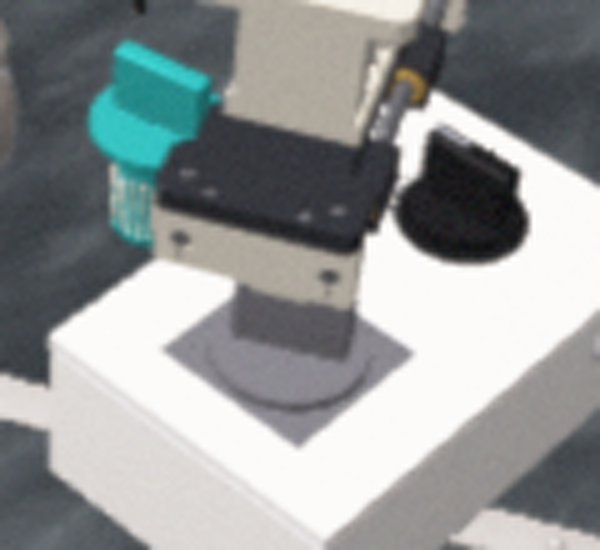

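The near finger isn't clearly visible in front of the wing at (295,320). Closing will settle it: the opening should stop at about 12 mm.

Request:
arm_command(
  gripper=[30,22,16,6,6],
  dp=[
    [0,0,0],
    [0,0,0],
    [0,0,0],
    [0,0,0],
    [0,0,0],
  ],
  twist=[0,0,0,0,0],
)

```text
time: 4.68
tool_pos: [481.0, 8.6, 103.1]
tcp_rot: [3.141, -0.0, 0.513]
contact_force: [-0.8, -0.1, 0.1]
grip_width: 6.5
finger_force: 0.0
```

The gripper closed to 6.5 mm with no contact, so the wing is not between the fingers. I'll compare the images before and after closing to see where the fingertips are.

```bash
python3 - <<'E'
from h import *
a=cv2.cvtColor(capture("scene"),cv2.COLOR_RGB2BGR); cv2.imwrite("pics/full4.png",a)
old=cv2.resize(cv2.imread("pics/s3.png"),(120,110),interpolation=cv2.INTER_AREA)
new=a[180:290,310:430]
f=lambda i: cv2.resize(np.clip((i[40:85,35:85].astype(float)-20)*1.1,0,255).astype(np.uint8),None,fx=8,fy=8,interpolation=2)
cv2.imwrite("pics/s4.png",np.hstack([f(old),f(new)]))
o=get_obs(); t=o["tool_pos"]; R=Ro.from_euler("xyz",o["tcp_rot"]).as_matrix()
print(((proj("scene",[t,t+R@[0,-22,0],t+R@[0,-22,-42],t+R@[0,0,-42]])-[345,220])*8).round())
E
```

```text
[[184. 182.]
 [160. 240.]
 [175. 122.]
 [199.  63.]]
```

View pics/s4.png

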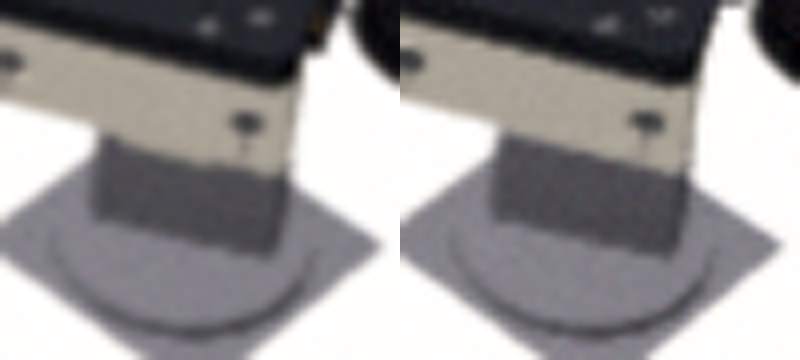

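The fingertips barely show below the body at left (213,162), level with the wing's top. So the real tips sit roughly 35–40 mm higher than reported. I'll lower further in guarded steps and watch the force.

Request:
arm_command(
  gripper=[40,40,40,40,40],
  dp=[
    [0,0,0],
    [0,0,0.2],
    [0,0,0.2],
    [0,0,0.2],
    [0,0,0.2],
  ],
  twist=[0,0,0,0,0],
)

```text
time: 5.35
tool_pos: [480.8, 8.6, 82.5]
tcp_rot: [-3.141, 0.0, 0.513]
contact_force: [-0.5, 0.2, 0.2]
grip_width: 39.7
finger_force: 0.0
```

Request:
arm_command(
  gripper=[30,20,14,6,6],
  dp=[
    [0,0,0],
    [0,0,0],
    [0,0,0],
    [0,0,0],
    [0,0,0],
  ],
  twist=[0,0,0,0,0],
)

```text
time: 5.98
tool_pos: [480.1, 10.3, 83.3]
tcp_rot: [-3.139, -0.0, 0.512]
contact_force: [-3.4, 8.8, 4.9]
grip_width: 11.7
finger_force: 30.0
```

Request:
arm_command(
  gripper=[30,30,30,30,30],
  dp=[
    [0,0,0],
    [0,-0.08,0],
    [0,0,0.2],
    [0,0,0.1],
    [0,0,0.1],
  ],
  twist=[0,0,0,0,0],
)

```text
time: 6.6
tool_pos: [479.9, 10.2, 72.7]
tcp_rot: [3.142, 0.0, 0.512]
contact_force: [0.6, 0.3, 0.4]
grip_width: 29.7
finger_force: 0.0
```

Request:
arm_command(
  gripper=[30,30,30,30,30],
  dp=[
    [0,0,0.08],
    [0,0,0],
    [0,0,0.08],
    [0,0,0],
    [0,0,0],
  ],
  twist=[0,0,0,0,0],
)

```text
time: 7.22
tool_pos: [480.0, 10.3, 69.0]
tcp_rot: [3.141, -0.0, 0.513]
contact_force: [0.4, -0.1, -0.1]
grip_width: 29.8
finger_force: 0.0
```

Request:
arm_command(
  gripper=[22,14,6,6,6],
  dp=[
    [0,0,0],
    [0,0,0],
    [0,0,0],
    [0,0,0],
    [0,0,0],
  ],
  twist=[0,0,0,0,0],
)

```text
time: 7.85
tool_pos: [479.4, 11.1, 69.1]
tcp_rot: [-3.14, 0.0, 0.512]
contact_force: [-2.3, 4.7, 2.8]
grip_width: 11.8
finger_force: 30.0
```

Request:
arm_command(
  gripper=[6,6,6,6,6],
  dp=[
    [0,0,0],
    [0,0,0],
    [0,0,0],
    [0,0,0],
    [0,0,0],
  ],
  twist=[-0.5,-0.8,-0.8,-0.8,-0.8],
)

```text
time: 8.48
tool_pos: [478.5, 10.7, 69.1]
tcp_rot: [-3.139, 0.002, 0.837]
contact_force: [-6.4, 2.4, 6.5]
grip_width: 11.9
finger_force: 30.0
```

Request:
arm_command(
  gripper=[6,6,6,6,6],
  dp=[
    [-0.04,-0.04,0],
    [0,0,0],
    [0,0,0],
    [0,0,0],
    [0,0,0],
  ],
  twist=[-0.8,-1,-1,-1,-1],
)

```text
time: 9.1
tool_pos: [478.0, 10.9, 69.0]
tcp_rot: [-3.14, -0.001, 1.257]
contact_force: [-2.2, 4.2, 3.6]
grip_width: 11.8
finger_force: 30.0
```

Request:
arm_command(
  gripper=[6,6,6,6,6],
  dp=[
    [0,0,0],
    [0,0,0],
    [0,0,0],
    [0,0,0],
    [0,0,0],
  ],
  twist=[-1,-1,-1,-0.8,-0.4],
)

```text
time: 9.72
tool_pos: [477.9, 10.9, 69.1]
tcp_rot: [-3.14, -0.001, 1.622]
contact_force: [-2.9, 4.7, 3.8]
grip_width: 11.9
finger_force: 30.0
```

```bash
python3 -c "
from h import *
o=get_obs();print(o['tool_pos'],o['tcp_rot'],o['contact_force'],o['moment'],o['grip_width'])"
```

```text
[477.86387184  10.8755351   69.06682212] [-3.14045453e+00 -9.53011933e-04  1.62202188e+00] [-2.85898505  4.69151103  3.83902081] [ 0.64698756  0.43003074 -0.16818531] 11.92325778627582
```

Request:
arm_command(
  gripper=[6,6,6,6,6],
  dp=[
    [0,0,-0.1],
    [0,0,-0.1],
    [0,0,-0.2],
    [0,0,-0.2],
    [0,0,-0.2],
  ],
  twist=[-0.2,0,0,0,0],
)

```text
time: 10.35
tool_pos: [478.6, 9.9, 89.4]
tcp_rot: [3.141, 0.001, 1.638]
contact_force: [0.4, -1.1, -1.5]
grip_width: 11.7
finger_force: 30.0
```

Request:
arm_command(
  gripper=[6,6,6,6,6],
  dp=[
    [0,0,-0.5],
    [0,0,-0.7],
    [0,0,-0.7],
    [0,0,-0.6],
    [0,0,-0.3],
  ],
  twist=[0,0,0,0,0],
)

```text
time: 10.98
tool_pos: [479.5, 9.6, 160.8]
tcp_rot: [3.139, 0.002, 1.638]
contact_force: [-0.1, 0.3, -1.0]
grip_width: 11.6
finger_force: 30.0
```

Request:
arm_command(
  gripper=[6,6,6,6,6],
  dp=[
    [0.5,0.15,0],
    [1,0.27,0],
    [1,0.27,0],
    [1,0.27,0],
    [1,0.27,0],
  ],
  twist=[0,0,0,0,0],
)

```text
time: 11.6
tool_pos: [501.4, 126.1, 158.3]
tcp_rot: [-3.141, 0.0, 1.639]
contact_force: [0.4, 0.1, -0.8]
grip_width: 11.7
finger_force: 30.0
```

Request:
arm_command(
  gripper=[6,6,6,6,6],
  dp=[
    [1,0.27,0],
    [1,0.27,0],
    [1,0.27,0],
    [1,0.27,0],
    [1,0.27,0],
  ],
  twist=[0,0,0,0,0],
)

```text
time: 12.22
tool_pos: [526.5, 253.1, 158.1]
tcp_rot: [-3.14, 0.0, 1.639]
contact_force: [0.5, 0.6, -1.1]
grip_width: 11.6
finger_force: 30.0
```

Request:
arm_command(
  gripper=[6,6,6,6,6],
  dp=[
    [0.94,0.22,0],
    [0.94,0.22,0],
    [0,0,0.6],
    [0,0,0.9],
    [0,0,0.9],
  ],
  twist=[0,0,0,0,0],
)

```text
time: 12.85
tool_pos: [533.7, 298.5, 96.9]
tcp_rot: [-3.14, 0.001, 1.638]
contact_force: [0.2, -0.1, -1.3]
grip_width: 11.8
finger_force: 30.0
```

Request:
arm_command(
  gripper=[6,6,6,6,6],
  dp=[
    [0,0,0.8],
    [0,0,0.6],
    [0,0,0.3],
    [0,0,0.1],
    [0,0,0],
  ],
  twist=[0,0,0,0,0],
)

```text
time: 13.48
tool_pos: [535.0, 299.3, 54.4]
tcp_rot: [3.141, -0.0, 1.638]
contact_force: [-0.7, 0.4, -0.0]
grip_width: 11.8
finger_force: 30.0
```

```bash
python3 - <<'E'
from h import *
a=cv2.cvtColor(capture("scene"),cv2.COLOR_RGB2BGR)
cv2.imwrite("pics/s5.png",cv2.resize(a[180:410,160:400],None,fx=2.5,fy=2.5,interpolation=2)); print(get_obs()["tool_pos"])
E
```

```text
[535.06396682 299.3459033   54.57346444]
```

View pics/s5.png

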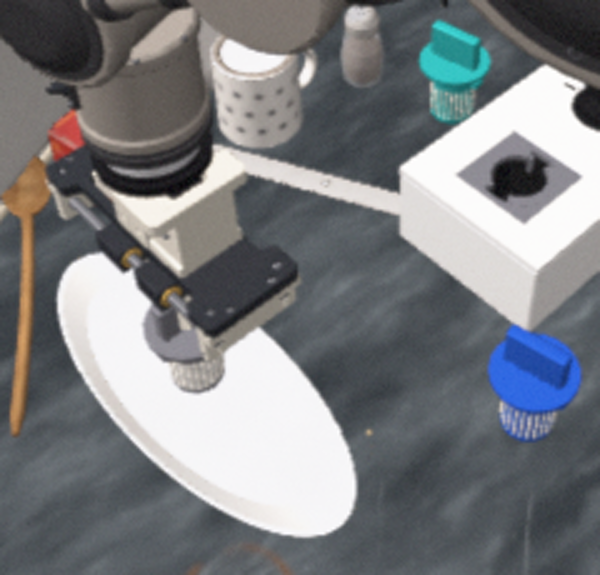

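The well is empty at (520,178) and the cartridge hangs upright over the middle of the dish, with its foot at (197,385). I'll lower it slowly until it touches.

Request:
arm_command(
  gripper=[6,6,6,6,6],
  dp=[
    [0,0,0.1],
    [0,0,0.08],
    [0,0,0.08],
    [0,0,0.08],
    [0,0,0],
  ],
  twist=[0,0,0,0,0],
)

```text
time: 14.15
tool_pos: [534.5, 299.2, 45.2]
tcp_rot: [-3.141, 0.0, 1.638]
contact_force: [-0.8, 0.8, 0.1]
grip_width: 11.7
finger_force: 30.0
```

Request:
arm_command(
  gripper=[6,6,6,6,6],
  dp=[
    [0,0,0.04],
    [0,0,0],
    [0,0,0.04],
    [0,0,0],
    [0,0,0],
  ],
  twist=[0,0,0,0,0],
)

```text
time: 14.78
tool_pos: [534.8, 299.3, 43.7]
tcp_rot: [3.141, -0.0, 1.638]
contact_force: [0.5, 0.1, 1.4]
grip_width: 11.6
finger_force: 30.0
```

Request:
arm_command(
  gripper=[6,6,6,6,6],
  dp=[
    [0,0,0.04],
    [0,0,0],
    [0,0,0],
    [0,0,0],
    [0,0,0],
  ],
  twist=[0,0,0,0,0],
)

```text
time: 15.4
tool_pos: [534.9, 299.4, 43.7]
tcp_rot: [3.14, -0.0, 1.638]
contact_force: [-1.4, -0.4, 6.7]
grip_width: 12.0
finger_force: 30.0
```

Contact at 6.7 N, so the cartridge is on the dish floor. Now I'll release it gently and go straight up.

Request:
arm_command(
  gripper=[11,14,20,30,30],
  dp=[
    [0,0,-0.04],
    [0,0,0],
    [0,0,0],
    [0,0,0],
    [0,0,0],
  ],
  twist=[0,0,0,0,0],
)

```text
time: 16.02
tool_pos: [534.6, 299.2, 43.3]
tcp_rot: [-3.141, 0.0, 1.638]
contact_force: [-0.0, -0.1, -0.4]
grip_width: 29.4
finger_force: 0.0
```

Request:
arm_command(
  gripper=[40,40,40,40,40],
  dp=[
    [0,0,-0.2],
    [0,0,-0.6],
    [0,0,-1],
    [0,0,-1],
    [0,0,-1],
  ],
  twist=[0,0,0,0,0],
)

```text
time: 16.65
tool_pos: [534.9, 299.3, 140.7]
tcp_rot: [3.14, -0.0, 1.638]
contact_force: [0.4, 1.0, -0.3]
grip_width: 40.0
finger_force: 0.0
```

Request:
arm_command(
  gripper=[40,40,40,40,40],
  dp=[
    [-1,-0.186,0],
    [-1,-0.186,0],
    [-1,-0.186,0],
    [-1,-0.186,0],
    [-1,-0.186,0],
  ],
  twist=[0,0,0,0,0],
)

```text
time: 17.27
tool_pos: [520.1, 172.2, 139.8]
tcp_rot: [3.14, -0.0, 1.638]
contact_force: [0.4, -1.0, 0.5]
grip_width: 39.8
finger_force: 0.0
```

Request:
arm_command(
  gripper=[40,40,40,40,40],
  dp=[
    [-1,-0.186,0],
    [-1,-0.186,0],
    [-1,-0.186,0],
    [-1,-0.186,0],
    [-1,-0.186,0],
  ],
  twist=[0,0,0,0,0],
)

```text
time: 17.9
tool_pos: [505.4, 45.8, 139.8]
tcp_rot: [3.14, 0.0, 1.638]
contact_force: [-0.0, 0.2, -0.8]
grip_width: 39.9
finger_force: 0.0
```

Request:
arm_command(
  gripper=[40,40,40,40,40],
  dp=[
    [-1,-0.186,0],
    [-1,-0.186,0],
    [-1,-0.186,0],
    [-1,-0.186,0],
    [-1,-0.186,0],
  ],
  twist=[0,0,0,0,0],
)

```text
time: 18.52
tool_pos: [490.6, -80.6, 139.8]
tcp_rot: [3.14, 0.001, 1.638]
contact_force: [-0.0, 0.2, 0.3]
grip_width: 40.2
finger_force: 0.0
```

Request:
arm_command(
  gripper=[40,40,40,40,40],
  dp=[
    [-0.9,-0.186,0],
    [0,0,0],
    [0,0,0],
    [0,0,0],
    [0,0,0],
  ],
  twist=[0,-1,-1,-1,-1],
)

```text
time: 19.15
tool_pos: [487.6, -102.6, 139.8]
tcp_rot: [3.14, 0.001, 1.99]
contact_force: [-0.4, 0.8, -0.6]
grip_width: 40.1
finger_force: 0.0
```

Request:
arm_command(
  gripper=[40,40,40,40,40],
  dp=[
    [0,0,0],
    [0,0,0],
    [0,0,0],
    [0,0,0],
    [0,0,0],
  ],
  twist=[-1,-1,-1,-1,-1],
)

```text
time: 19.77
tool_pos: [487.7, -102.5, 139.8]
tcp_rot: [3.141, 0.002, 2.427]
contact_force: [0.3, -0.1, 0.4]
grip_width: 40.0
finger_force: 0.0
```

Request:
arm_command(
  gripper=[40,40,40,40,40],
  dp=[
    [0,0,0],
    [0,0,0],
    [0,0,0],
    [0,0,0],
    [0,0,0],
  ],
  twist=[-1,-1,-1,-1,-1],
)

```text
time: 20.4
tool_pos: [487.6, -102.5, 139.8]
tcp_rot: [-3.141, 0.002, 2.863]
contact_force: [0.1, 0.1, 0.5]
grip_width: 39.7
finger_force: 0.0
```

Request:
arm_command(
  gripper=[40,40,40,40,40],
  dp=[
    [0,0,0],
    [0,0,0],
    [0,0,0],
    [0,0,0],
    [0,0,0],
  ],
  twist=[-1,-1,-1,-1,0],
)

```text
time: 21.02
tool_pos: [487.6, -102.5, 139.6]
tcp_rot: [-3.141, 0.001, -3.075]
contact_force: [-0.0, 0.4, 0.3]
grip_width: 39.9
finger_force: 0.0
```

```bash
python3 - <<'E'
from h import *
a=cv2.cvtColor(capture("scene"),cv2.COLOR_RGB2BGR); cv2.imwrite("pics/full6.png",a)
o=get_obs(); print(o["tool_pos"],o["tcp_rot"],o["joint_positions"].round(2))
A=a[150:400,160:460]; cv2.imwrite("pics/s6.png",cv2.resize(A,(720,600),interpolation=2))
E
```

```text
[ 487.53933581 -102.49148208  139.36699358] [-3.14097219e+00  1.19989750e-03 -3.07586612e+00] [-0.36  0.34  1.68 -0.    1.12 -2.  ]
```

View pics/s6.png

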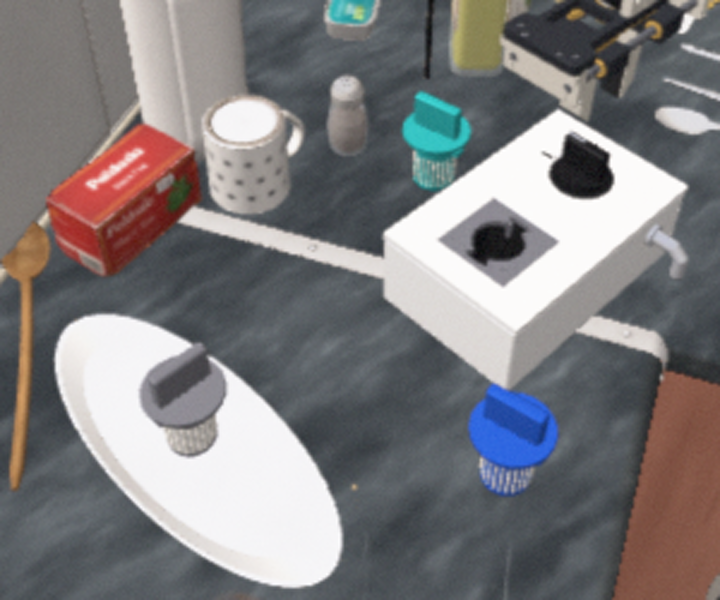

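The cartridge stands upright on the dish at about (185,400), and the bystanders haven't moved. The gripper is over the dial at (582,165), with a finger visible at (575,105). Next I centre it, descend and grip.

Request:
arm_command(
  gripper=[40,40,40,40,40],
  dp=[
    [0,-0.11,0.4],
    [0,0,0.7],
    [0,0,0.7],
    [0,0,0.5],
    [0,0,0.28],
  ],
  twist=[0,0,0,0,0],
)

```text
time: 21.7
tool_pos: [487.1, -105.1, 73.1]
tcp_rot: [3.141, -0.001, -3.075]
contact_force: [-0.7, 0.3, 0.2]
grip_width: 40.2
finger_force: 0.0
```

Request:
arm_command(
  gripper=[30,22,14,6,6],
  dp=[
    [0,0,0],
    [0,0,0],
    [0,0,0],
    [0,0,0],
    [0,0,0],
  ],
  twist=[0,0,0,0,0],
)

```text
time: 22.32
tool_pos: [487.6, -102.6, 74.5]
tcp_rot: [3.138, 0.001, -3.074]
contact_force: [0.5, 10.2, 4.4]
grip_width: 11.8
finger_force: 30.0
```

Request:
arm_command(
  gripper=[6,6,6,6,6],
  dp=[
    [0,0.12,0],
    [0,0,0],
    [0,0,0],
    [0,0,0],
    [0,0,0],
  ],
  twist=[0,0.6,0.8,0.8,0.8],
)

```text
time: 22.95
tool_pos: [487.6, -102.8, 74.5]
tcp_rot: [-3.14, 0.001, 2.945]
contact_force: [-1.0, -1.0, 1.1]
grip_width: 11.8
finger_force: 30.0
```

```bash
python3 -c "
from h import *
o=get_obs();print(o['tool_pos'],o['tcp_rot'],o['contact_force'],o['moment'],o['grip_width'])"
```

```text
[ 487.61505114 -102.80598202   74.51962835] [-3.14038726e+00  1.34557585e-03  2.94535390e+00] [-1.03567338 -1.01852154  1.13101691] [-0.22706255 -0.09965126  0.10962374] 11.84304697014355
```

Request:
arm_command(
  gripper=[6,6,6,6,6],
  dp=[
    [0,0,0],
    [0,0,0],
    [0,0,0],
    [0,0,0],
    [0,0,0],
  ],
  twist=[0.8,0.8,0.8,0.8,0.8],
)

```text
time: 23.58
tool_pos: [487.5, -103.2, 74.5]
tcp_rot: [-3.14, 0.002, 2.596]
contact_force: [-0.6, -1.9, 1.6]
grip_width: 11.3
finger_force: 30.0
```

Request:
arm_command(
  gripper=[6,6,6,6,6],
  dp=[
    [0,0,0],
    [0,0,0],
    [0,0,0],
    [0,0,0],
    [0,0,0],
  ],
  twist=[0.8,0.8,0.8,0.8,0.8],
)

```text
time: 24.2
tool_pos: [487.2, -103.4, 74.5]
tcp_rot: [-3.14, 0.002, 2.248]
contact_force: [-2.5, -4.8, 2.1]
grip_width: 11.9
finger_force: 30.0
```

Request:
arm_command(
  gripper=[6,6,6,6,6],
  dp=[
    [0,0,0],
    [0,0,0],
    [0,0,0],
    [0,0,0],
    [0,0,0],
  ],
  twist=[0.8,0.8,0.8,0.35,0],
)

```text
time: 24.82
tool_pos: [487.0, -103.6, 74.5]
tcp_rot: [-3.14, 0.002, 2.009]
contact_force: [-2.8, -5.6, 2.5]
grip_width: 11.8
finger_force: 30.0
```

```bash
python3 - <<'E'
from h import *
o=get_obs();print(o['time'],o['tool_pos'],o['tcp_rot'],o['contact_force'],o['moment'],o['grip_width'])
a=cv2.cvtColor(capture("scene"),cv2.COLOR_RGB2BGR);b=cv2.cvtColor(capture("top"),cv2.COLOR_RGB2BGR)
A=cv2.resize(a[150:250,350:450],(400,400),interpolation=2);B=cv2.resize(b[230:330,360:460],(400,400),interpolation=2)
cv2.imwrite("pics/s7.png",np.hstack([A,B]))
E
```

```text
24.825 [ 487.02013301 -103.58261621   74.53841668] [-3.14041986e+00  2.26134202e-03  2.00937817e+00] [-2.76670332 -5.61516145  2.51947488] [-0.83571395  0.35487891  0.22129142] 11.828362498553231
```

View pics/s7.png

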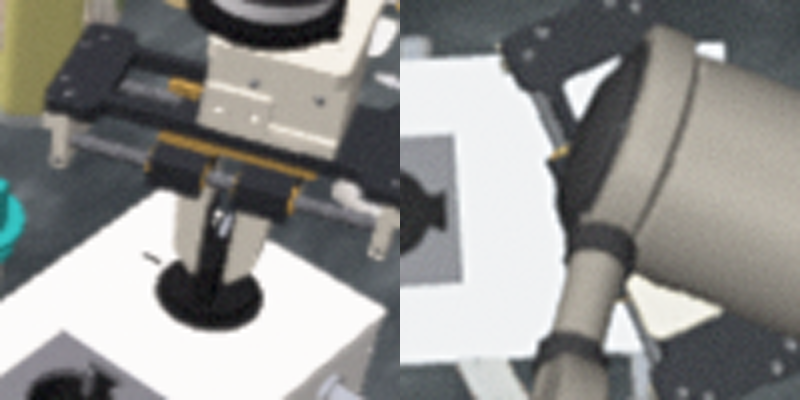

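The fingers straddle the bar squarely at (215,230), and the tool has turned 1.20 rad with the grip holding at 11.8 mm. I'll add a small margin for pad compliance and hold.

Request:
arm_command(
  gripper=[6,6,6,6,6],
  dp=[
    [0,0,0],
    [0,0,0],
    [0,0,0],
    [0,0,0],
    [0,0,0],
  ],
  twist=[0.25,0,0,0,0],
)

```text
time: 25.55
tool_pos: [487.0, -103.6, 74.5]
tcp_rot: [-3.14, 0.002, 1.988]
contact_force: [-2.8, -5.9, 3.3]
grip_width: 11.9
finger_force: 30.0
```

```bash
python3 - <<'E'
from h import *
o=get_obs();print(o['time'],o['tcp_rot'],o['moment'],o['grip_width'],o['finger_force'])
# dial bar angle: dark bar pixels between pale fingers, ray cast on the bar's near end vs predicted ends
a=capture("scene"); r=a[195:232,385:425].mean(2); 
for row in range(198,222,3): 
    x=np.where(a[row,392:414].mean(1)<75)[0]+392; print(row,x.min() if len(x) else None,x.max() if len(x) else None,end=' | ')
for th in (1.1,1.2,1.3):
    b=.0727-th; e=-23*np.array([np.cos(b),np.sin(b),0]); n=6*np.array([-np.sin(b),np.cos(b),0]); c=np.array([489.4,-103.5,0])
    print(th,proj("scene",[c+s*e+k*n+[0,0,z] for s in(1,-1) for k in(1,-1) for z in(103,131)]).round(1).tolist())
E
```

```text
25.55 [-3.14047350e+00  2.30060494e-03  1.98793624e+00] [-0.94734634  0.35170246  0.142758  ] 11.869036747372004 29.982832968235016
198 396 413 | 201 402 413 | 204 402 402 | 207 401 403 | 210 401 406 | 213 400 406 | 216 393 405 | 219 392 412 | 1.1 [[397.0, 223.2], [398.8, 213.5], [402.5, 224.5], [404.5, 214.8], [401.2, 209.7], [403.0, 200.1], [406.5, 210.9], [408.5, 201.3]]
1.2 [[396.0, 222.8], [397.8, 213.0], [401.4, 224.4], [403.3, 214.7], [402.2, 209.8], [404.1, 200.2], [407.5, 211.4], [409.5, 201.7]]
1.3 [[395.1, 222.2], [396.9, 212.5], [400.3, 224.2], [402.2, 214.5], [403.3, 210.0], [405.2, 200.3], [408.4, 211.9], [410.4, 202.2]]
```

The tool angle gives a dial angle of about 1.22 rad, and the moment about z (0.14–0.22 N m) matches the spring at the third mark. The grip is steady, so I'm handing in.

```bash
python3 -c "
from plant import *
print(close_job())"
```

```text
the job is handed in; nothing more can be done
None
```

I handed the job in at 25.6 s: the cartridge stands upright on the dish, and the dial is held at about 1.22 rad (third mark) by tool angle, since the camera could not read the dial itself; the mug, salt shaker and tea box were not touched.

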